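Pull out the catch tray and hold the dispenser's shutter dial at its third notch

ROBOT

A 6-joint arm with a two-finger parallel gripper is mounted at the origin on the work surface. World frame = base frame: x ahead of the robot, y to its left, z up, the work surface at z = 0. Lengths are in m, angles in rad, forces in N, time in s.
With the tool pointing down it reaches from about 0.325 to 0.925 m from the base axis. Payload 3.1 kg.
Tool frame: the origin (TCP) lies at the very end of the fingers, on their centre line; the grasp point (between the pads) lies 19 mm behind it; z points along the fingers, y is the line along which they close (so a half turn about z gives the same grasp; the last joint's range is limited). The gripper opens to 85 mm and grips with 20 to 120 N. Pads are 22 mm wide; open, the fingers measure 114 mm over their backs; the gripper's body (76 mm by 85 mm) begins 54 mm behind the grasp point. The pads swing forward as they close: fully open they stand 13 mm farther back than shut.
Start: joints at [1.074, 0.217, 1.613, -0, 1.311, -0.112], TCP at [0.235, 0.579, 0.231] pointing down, gripper open.
Joint ranges: [-2.75, 2.75], [-0.78, 2.1], [0.31, 2.55], [-1.13, 4.27], [0.13, 2.63], [-2.58, 2.58]. Speed limits (rad/s): [2.79, 2.79, 3.14, 3.14, 3.14, 3.14].

INTERFACE

Orientations are given as a unit quaternion [w, x, y, z].
In Python, from workcell import monitor, eyes, sign_off gives the robot as it stands.
- The arm moves only by the shell command python3 -m pendant 'ROWS' [OPENING]. ROWS is a JSON object of lists of equal length, an entry for each row: "offset": the shift along the tool's x, y, z normalised to -1 to 1, where 1 is 0.2 m, a list of three; "delta_rot": the turn, a rotation vector about the tool's x, y, z normalised to -1 to 1, where 1 is 360 degrees, a list of three. A call has 1 to 20 rows; each row shifts and turns the commanded pose from where the row before left it, along the tool's axes as they then stand; what a row does not reach is not made up. A row lasts 1/10 s, in which the tool goes at most 50 mm and 8.59 degrees, less where a joint would pass 70% of its speed; a pose out of reach is approached as far as the arm can. A call with a number of a shift or a turn outside -1 to 1 is refused whole. A call with a gripper value outside its range is refused whole. OPENING is the opening, from 0 (shut) to 1 (fully open), set as the call begins (- or left out, the last holds). The fingers move at their own pace and stop on an object; the grip force is fixed at half the most. Time passes only in rows, so rows that do not move let the fingers close. It gives the time, the measured TCP pose, the force, the opening and the grip force at its end, in the units of the state.
- monitor.get_obs(): the state, without advancing time (a new reading comes with each control period).
- eyes.get_image(name): name is "side" or "top"; returns a dict with "pixels" (480x640x3 uint8, blue, green, red), "z_map" (480x640 float32, m along the optical axis (not along the pixel's ray), 0 where there is no reading), "mtx" (3x3 intrinsics, pixels), "rvec" (rotation vector, rad) and "tvec" (3), from world to camera coordinates, as OpenCV has them. Camera axes: x right, y down, z forward; pixel columns grow to the right and rows downward; lengths in m; the calibration is good to about 2 mm. A picture is of the moment at which its call begins.
- sign_off(): hands the job in; it is judged then, once.
The state is a dict: "t": time; "qpos": joint angles; "dq": joint speeds; "tau": joint torques, N m; "ee_pos": TCP position; "tool_rot": TCP orientation; "wrist_force": force on the tool from outside, world axes, zero at the start; "moment": the same for the moment, N m; "grip_width": finger opening in m; "finger_force": force on a finger pad.
Only numpy, scipy, OpenCV 4.12 (cv2) and the standard library are available. Lean on these libraries where they do the work, as an engineer would, in place of code of your own. Each camera call takes 0.05 s, during which the arm holds its last target. There are 200 camera calls.

TASK

I want to brush out the empty dry-food dispenser: pull its catch tray out to the stop, and only then turn the shutter dial on top clockwise (seen from above) past its first two notches to the third, and hold it there with the fingers against its return spring for at least two seconds. Leave the tray fully out, do not shift the bowl, the jar or the brush, and finish while still holding the dial at the third notch; do not let go.

Things in the scene. Friction and masses are not known exactly. Their poses are not given: they have to be found in the camera images.
- dispenser: base of the dispenser: white plastic box 260 (x) x 280 (y) x 110 (z) mm, fixed to the desk; origin at the centre of its underside; its front, with the catch tray, faces its own -x. On its flat top (110 mm above the desk) stand, side by side in y, the hopper and the dial; which is left and which is right changes.
- tray_handle (a point): middle of the tray's handle: level round steel bar, 10 mm thick, 100 mm long, lying along its y axis, 45 mm in front of the tray's grey front panel, 91 mm above the desk (19 mm below the top of the base); a 10 mm leg at each end, 50 mm either side of this point, runs back to the panel. Moves with the tray; axes parallel to the dispenser's.
- tray (a joint): how far the grey catch tray is pulled out, in m: 0 shut, 0.075 at its stop; it slides out along the dispenser's own -x. It may begin up to 0.015 out. Friction about 2 N; it stays where it is left.
- dial (a joint): angle of the black shutter dial in rad, growing clockwise seen from above: 0 at rest, notches (light detents) at 0.4, 0.8 and 1.2, hard stop at 1.28. A spring turns it back to rest from every notch when let go. Turning torque, in N m: about 0.16 just past rest, 0.20 past the first notch, 0.24 past the second, 0.28 past the third; about 0.1 less just before each notch, where it clicks in.
- dial_grip (a point): point to grip on the dial, on its upright axis, 156 mm above the desk. The dial is a black disc of 60 mm diameter with an upright bar across it: 58 mm long (x axis), 14 mm thick (y axis), 36 mm high, its top 10 mm above this point, its foot on the disc 26 mm below. A white line on top marks the -x end, the pointer. Turns with the dial: its yaw falls as the angle grows.
- dial_base: aluminium plate under the dial, 80 mm across and 12 mm thick, fixed on top of the dispenser; origin at the centre of its underside, on the dial's axis. Four short black ticks on it, 0.4 rad apart, mark rest (on its -x side), first, second and third notch.
- hopper: clear plastic hopper with a white lid and grey foot on top of the dispenser, 96 x 96 x 113 mm (124 with the knob of its lid), fixed; origin at the centre of its underside. Its axis is 140 mm or more from the dial's.
- bowl: bystander: loose white ceramic bowl, 170 mm across and 85 mm high; origin at the centre of its underside
- jar: bystander: loose glass jar with a steel lid, 72 mm across and 100 mm high; origin at the centre of its underside
- brush: bystander: loose brush lying on the desk along its own x axis, handle to its -x; 200 mm long, 42 mm wide, 20 mm high; origin under its middle

How it is judged:
On the way, in this order (a step that is already met when the one before it is completed fails the run):
1. the catch tray is pulled out to its stop (value of joint tray above 0.068 m), for 0.2 s.
2. the dial is held at the third notch by the fingers for two seconds, the tray still out (value of joint dial above 1.08 rad and contact force between the fingers and dial above 0.5 N and value of joint tray above 0.06 m), for 1.8 s.
At the end, for the whole second after the job is handed in: The tray is out to its stop (within 15 mm), the dial stands still at the third notch (1.08 rad or more) with the fingers pressing on it, and the bowl, jar and brush are within 30 mm of where they began. The program ends while holding the dial (all of step 2 and velocity of joint dial between -0.3 and 0.3 rad/s and distance of each of bowl, jar, brush from where it was at the start of the episode below 0.03 m); the arm keeps its last pose, push and grip.
It fails at once if the dial is turned while the tray is not yet out (value of joint dial above 0.3 rad and value of joint tray below 0.055 m).
It fails at once if the bowl, jar or brush is shifted by more than 30 mm (distance of any of bowl, jar, brush from where it was at the start of the episode above 0.03 m).
It also fails if it takes over 51 s, if anything falls off the work surface, if the arm or the gripper's body presses on something with over 40 N, if the wrist force passes 120 N, or if a joint passes its speed limit or range.

## Working session

There is one attempt and no reset: what is moved stays moved. The work goes in short steps, Python scripts to look and compute and a shell command to move; the robot and the scene stay as the last step left them, time stands still between calls to the robot, and variables do not carry over. Pictures are saved under pics/ and viewed, at most 10 in all, crops included, and the job is handed in when it is done.

```bash
mkdir -p pics
cat > h.py <<'E'
import numpy as np,cv2
from workcell import monitor,eyes
from scipy.spatial.transform import Rotation as R
def cloud(d):
    z=d["z_map"];v,u=np.mgrid[:480,:640];K=np.array(d["mtx"])
    c=np.stack([(u-K[0,2])/K[0,0]*z,(v-K[1,2])/K[1,1]*z,z],-1)
    Rm=cv2.Rodrigues(np.array(d["rvec"],float))[0]
    w=(c-np.array(d["tvec"]).reshape(3))@Rm
    w[z==0]=np.nan
    return w
E
python3 - <<'E'
from h import *
for n in("top","side"):
    d=eyes.get_image(n);cv2.imwrite(f"pics/{n}0.png",d["pixels"]);np.savez(f"/tmp/{n}0.npz",w=cloud(d),**d)
print(monitor.get_obs())
E
```

```text
{'t': 0.1, 'qpos': array([ 1.07380116e+00,  2.17713734e-01,  1.61483000e+00,  6.39329787e-06,
        1.31130709e+00, -1.12166284e-01]), 'dq': array([-8.86632747e-05, -2.32078171e-03, -2.73371453e-03,  4.09332007e-04,
       -2.09954366e-03,  6.62839682e-04]), 'tau': array([-1.30542794e-03, -3.98069680e+01, -3.04970455e+01, -2.08692827e-04,
        4.09910470e-03, -8.95080831e-06]), 'ee_pos': array([0.23421729, 0.57863098, 0.23004772]), 'tool_rot': array([-3.41552531e-04,  1.91230018e-01,  9.81544602e-01, -1.07619343e-03]), 'wrist_force': array([-0.23911239,  0.65615547, -0.07627869]), 'moment': array([-0.02076796, -0.04513024, -0.02856215]), 'finger_force': 0.0, 'grip_width': 0.08525812925827105}
```

View pics/top0.png

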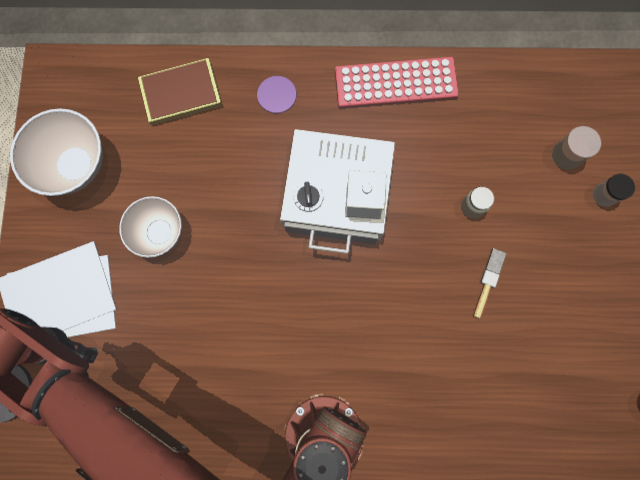

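View pics/side0.png

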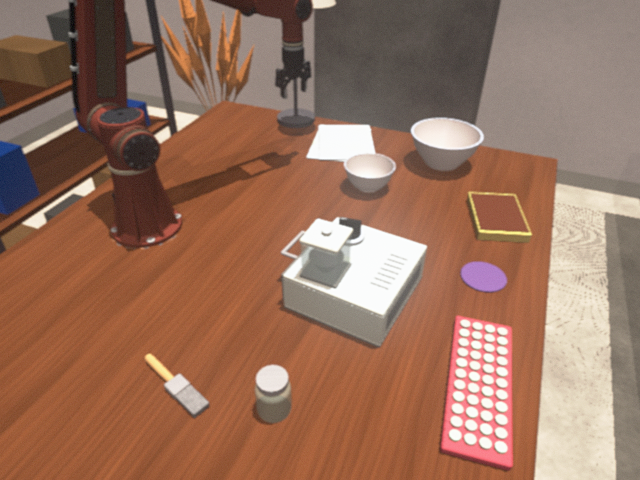

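The top view shows the dispenser around (338,185), with the dial at (308,197), the handle at (330,247) and the hopper at (367,190). In the side view the handle is at (293,246) and the dial at (350,230). Next I measure them.

Run:
```python
from h import *
d=np.load("/tmp/top0.npz");w=d["w"];px=d["pixels"];hsv=cv2.cvtColor(px,cv2.COLOR_BGR2HSV)
K=d["mtx"];Rm=cv2.Rodrigues(d["rvec"])[0];C=-Rm.T@d["tvec"].reshape(3);print("cam",C)
def cast(u,v,z):
    r=Rm.T@np.linalg.inv(K)@np.array([u,v,1.]);return C+r*(z-C[2])/r[2]
sub=np.zeros((480,640),bool);sub[115:270,270:410]=1
# top of base
m=sub&(abs(w[...,2]-.11)<.006)
P=w[m][:,:2].astype(np.float32);r=cv2.minAreaRect(P);print("top",r,cv2.boxPoints(r).round(4).tolist(),np.median(w[m][:,2]))
# handle: bright-ish low saturation pixels below the front panel
m=sub&(hsv[...,1]<60)&(hsv[...,2]>110);m[:225]=0
for v in range(225,256,2): print(v,[(int(u),round(float(w[v,u,2]),3)) for u in np.where(m[v])[0]][::4])
m=sub&(w[...,2]>.135)&(w[...,2]<.18);m[:,335:]=0
P=w[m];print("dialbar",P.mean(0),cv2.minAreaRect(P[:,:2].astype(np.float32)),m.sum(),np.nanmax(P[:,2]))
ob=monitor.get_obs()
for n,(u,v) in dict(bowl=(150,228),jar=(480,199)).items(): print(n,w[v,u])
c=px[110:260,270:410];cv2.imwrite("pics/crop.png",cv2.resize(c,None,fx=4,fy=4,interpolation=cv2.INTER_CUBIC))
```

```text
cam [ 0.25967866 -0.01218691  1.50401441]
top ((0.6738864183425903, -0.027371734380722046), (0.28106099367141724, 0.27436625957489014), 82.76485443115234) [[0.5200999975204468, -0.14949999749660492], [0.7922999858856201, -0.18410000205039978], [0.8277000188827515, 0.09480000287294388], [0.5554999709129333, 0.12929999828338623]] 0.11035289340342534
225 [(284, 0.1), (288, 0.098), (292, 0.1), (296, 0.099), (300, 0.098), (304, 0.105), (308, 0.095), (312, 0.105), (320, 0.015), (324, 0.107), (328, 0.113), (332, 0.114), (336, 0.109), (340, 0.113), (344, 0.11), (348, 0.109), (352, 0.107), (356, 0.111), (360, 0.109), (364, 0.109), (368, 0.105), (372, 0.109), (376, 0.107), (380, 0.11), (384, 0.107)]
227 [(293, 0.091), (297, 0.099), (301, 0.103), (305, 0.1), (309, 0.094), (313, 0.102), (317, 0.098), (321, 0.093), (325, 0.093), (333, 0.008), (337, 0.104), (341, 0.108), (345, 0.107), (349, 0.107), (353, 0.115), (357, 0.112), (361, 0.11), (365, 0.108), (369, 0.112), (373, 0.111), (377, 0.109), (381, 0.11)]
229 [(307, 0.09), (311, 0.096), (315, 0.099), (319, 0.1), (323, 0.1), (327, 0.098), (331, 0.
[... 830 characters left out ...]
47, 0.098)]
243 [(309, 0.093), (346, 0.091)]
245 [(308, 0.096), (312, 0.094), (316, 0.092), (349, 0.096)]
247 [(309, 0.091), (313, 0.093), (317, 0.099), (321, 0.091), (325, 0.094), (329, 0.088), (347, 0.096)]
249 [(316, -0.003), (320, 0.094), (324, 0.096), (328, 0.094), (332, 0.099), (336, 0.094), (340, 0.099), (344, 0.095), (348, 0.096)]
251 [(331, -0.001), (335, 0.091), (339, 0.098), (343, 0.099), (347, 0.101)]
253 [(346, 0.008)]
255 []
dialbar [0.6267971  0.05065019 0.16089724] ((0.6309592723846436, 0.04721865803003311), (0.054855093359947205, 0.041703369468450546), 30.48805046081543) 145 0.17608258661132875
bowl [0.55929771 0.51075229 0.00226994]
jar [ 0.63397596 -0.41441195  0.100321  ]
```

View pics/crop.png

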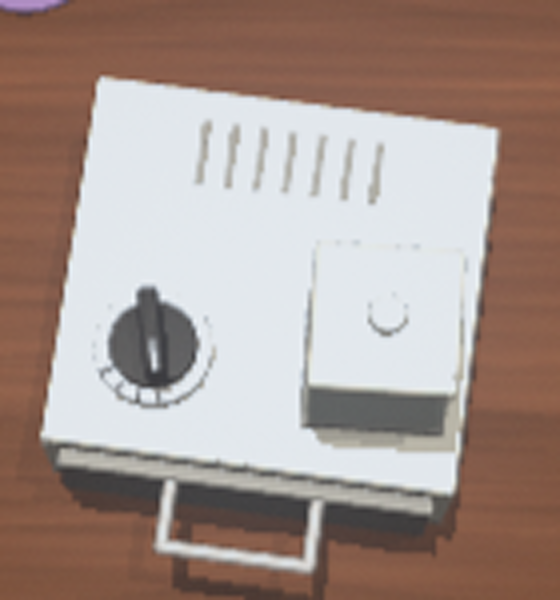

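The crop shows the dial disc centred at about crop (153,343), with the bar from (147,290) to (158,382). The pointer is at the bottom, on the rest tick, and the other ticks run clockwise to the left. The handle bar runs from (158,547) to (312,568).

```bash
cat >> h.py <<'E'
def to(p,yaw=None):
    """rows needed in tool axes (units of moves) from now to p, with tool y axis at yaw (deg), pointing down"""
    o=monitor.get_obs();q=o["tool_rot"];A=R.from_quat([q[1],q[2],q[3],q[0]]).as_matrix()
    print("pos",o["ee_pos"].round(4),"yaw_y",np.degrees(np.arctan2(A[1,1],A[0,1])).round(2),"q",o["qpos"].round(2),"F",o["wrist_force"].round(1),"w",round(o["grip_width"],4),"ff",round(o["finger_force"],1),"t",o["t"])
    print("offset",(A.T@(np.array(p)-o["ee_pos"])/.2).round(3))
    if yaw is not None:
        a=np.radians(yaw);y=np.array([np.cos(a),np.sin(a),0]);z=np.array([0,0,-1.]);B=np.stack([np.cross(y,z),y,z],1)
        rv=R.from_matrix(A.T@B).as_rotvec();print("delta_rot",(rv/(2*np.pi)).round(4),"deg",np.degrees(rv).round(2))
E
python3 - <<'E'
from h import *
d=np.load("/tmp/top0.npz");px=d["pixels"];w=d["w"]
K=d["mtx"];Rm=cv2.Rodrigues(d["rvec"])[0];C=-Rm.T@d["tvec"].reshape(3)
def cast(u,v,z):
    r=Rm.T@np.linalg.inv(K)@np.array([u,v,1.]);return C+r*(z-C[2])/r[2]
f=lambda a,b,z:cast(270+a/4-.4,110+b/4-.4,z)
h1,h2=f(158,547,.094),f(312,568,.094);print("handle",h1,h2,(h1+h2)/2,np.linalg.norm(h1-h2),"yaw",np.degrees(np.arctan2(*(h1-h2)[[1,0]]))-90)
g=px.max(2);m=np.zeros((480,640),np.uint8);s=np.s_[180:215,290:328];m[s]=(g[s]<110)*255
c=max(cv2.findContours(m,0,2)[0],key=cv2.contourArea);print(cv2.boundingRect(c),cv2.minAreaRect(c))
rows=c[:,0]; (cx,cy,bw,bh)=cv2.boundingRect(c)
print("disc ctr",cast(cx+(bw-1)/2,195.5,.13), "disc crop", f(153,343,.13))
b1,b2=f(147,288,.166),f(158,378,.166);print("bar",b1,b2,(b1+b2)/2,np.linalg.norm(b1-b2),"yaw",np.degrees(np.arctan2(*(b1-b2)[[1,0]])))
s2=np.load("/tmp/side0.npz");W=s2["w"];
mm=(s2["pixels"].max(2)<70)&(W[...,2]>.12)&(W[...,2]<.18)&(np.hypot(W[...,0]-.63,W[...,1]-.047)<.06);P=W[mm];print("side dial",mm.sum(),P.mean(0),P.min(0),P.max(0))
to([.48,0,.2],-7.2)
E
```

```text
handle [0.49754634 0.04557677 0.094     ] [ 0.48497557 -0.05789714  0.094     ] [ 0.49126096 -0.00616018  0.094     ] 0.10423470323657222 yaw -6.926767105095351
(298, 183, 21, 24) ((307.85382080078125, 195.8307647705078), (20.786272048950195, 20.435449600219727), 37.87498474121094)
disc ctr [0.62882064 0.05020031 0.13      ] disc crop [0.62922736 0.05060992 0.13      ]
bar [0.65651133 0.05374778 0.166     ] [0.59622295 0.04518073 0.166     ] [0.62636714 0.04946426 0.166     ] 0.06089403576478447 yaw 8.08764722147976<stdin>:14: RuntimeWarning: Mean of empty slice.
  ret = um.true_divide(
Traceback (most recent call last):
ValueError: zero-size array to reduction operation minimum which has no identity
```

```bash
python3 -c "
from h import *
to([.491,-.006,.2],-7)"
```

```text
pos [0.2342 0.5786 0.23  ] yaw_y 67.95 q [ 1.07  0.22  1.61  0.    1.31 -0.11] F [-0.2  0.7 -0.1] w 0.0853 ff 0.0 t 0.1
offset [-2.287 -2.227  0.155]
delta_rot [-3.000e-04  2.000e-04  2.082e-01] deg [-1.200e-01  7.000e-02  7.495e+01]
```

```bash
python3 -m pendant '{"offset":[[-0.143,-0.139,0.01],[-0.143,-0.139,0.01],[-0.143,-0.139,0.01],[-0.143,-0.139,0.01],[-0.143,-0.139,0.01],[-0.143,-0.139,0.01],[-0.143,-0.139,0.01],[-0.143,-0.139,0.01],[-0.143,-0.139,0.01],[-0.143,-0.139,0.01],[-0.143,-0.139,0.01],[-0.143,-0.139,0.01],[-0.143,-0.139,0.01],[-0.143,-0.139,0.01],[-0.143,-0.139,0.01],[-0.143,-0.139,0.01]],"delta_rot":[[0,0,0],[0,0,0],[0,0,0],[0,0,0],[0,0,0],[0,0,0],[0,0,0],[0,0,0],[0,0,0],[0,0,0],[0,0,0],[0,0,0],[0,0,0],[0,0,0],[0,0,0],[0,0,0]]}' 0.4
python3 -m pendant '{"offset":[[0,0,0],[0,0,0],[0,0,0],[0,0,0],[0,0,0],[0,0,0],[0,0,0],[0,0,0],[0,0,0],[0,0,0],[0,0,0]],"delta_rot":[[0,0,0.0208],[0,0,0.0208],[0,0,0.0208],[0,0,0.0208],[0,0,0.0208],[0,0,0.0208],[0,0,0.0208],[0,0,0.0208],[0,0,0.0208],[0,0,0.0208],[0,0,0]]}'
python3 -c "
from h import *
to([.491,-.006,.073],-7)"
```

```text
t: 1.7
ee_pos: [0.4918, -0.0063, 0.1989]
tool_rot: [-0.0, 0.191, 0.982, 0.0]
wrist_force: [-0.2, 0.6, 0.2]
grip_width: 0.034
finger_force: 0.0
t: 2.8
ee_pos: [0.4913, -0.0047, 0.1988]
tool_rot: [-0.0, 0.748, 0.663, -0.0]
wrist_force: [0.1, 0.7, 0.3]
grip_width: 0.0343
finger_force: 0.0
pos [ 0.4913 -0.0047  0.1988] yaw_y -6.92 q [-0.15 -0.04  1.95  0.    1.23 -0.03] F [0.1 0.7 0.3] w 0.0343 ff 0.0 t 2.8
offset [-0.007 -0.     0.629]
delta_rot [-0.0002 -0.      0.0002] deg [-0.06 -0.    0.08]
```

```bash
python3 -m pendant '{"offset":[[0,0,0.1],[0,0,0.1],[0,0,0.1],[0,0,0.1],[0,0,0]],"delta_rot":[[0,0,0],[0,0,0],[0,0,0],[0,0,0],[0,0,0]]}'
python3 - <<'E'
from h import *
d=eyes.get_image("side");c=d["pixels"][190:300,240:400];a=cv2.resize(c,None,fx=4,fy=4,interpolation=2)
d=eyes.get_image("top");c=d["pixels"][180:290,270:370];b=cv2.resize(c,None,fx=4,fy=4,interpolation=2)
cv2.imwrite("pics/pre.png",cv2.resize(np.hstack([a,b]),None,fx=.75,fy=.75))
E
```

```text
t: 3.3
ee_pos: [0.4886, -0.0043, 0.116]
tool_rot: [-0.003, 0.748, 0.664, -0.002]
wrist_force: [-1.4, 1.4, 0.4]
grip_width: 0.0345
finger_force: 0.0
```

View pics/pre.png

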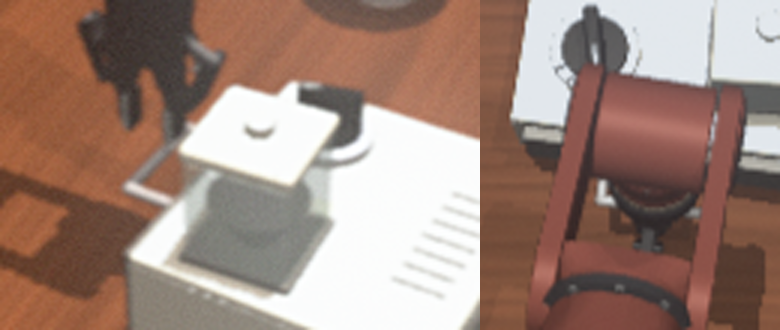

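The side crop shows the fingertips at (130,115) and (172,130), either side of the handle bar and in front of the panel. I'll descend from here.

```bash
python3 -m pendant '{"offset":[[0,0.005,0.05],[0,0.005,0.05],[0,0,0.05],[0,0,0.05],[0,0,0]],"delta_rot":[[0,0,0],[0,0,0],[0,0,0],[0,0,0],[0,0,0]]}'
python3 -m pendant '{"offset":[[0,0,0],[0,0,0],[0,0,0],[0,0,0],[0,0,0],[0,0,0]],"delta_rot":[[0,0,0],[0,0,0],[0,0,0],[0,0,0],[0,0,0],[0,0,0]]}' 0
```

```text
t: 3.9
ee_pos: [0.4919, -0.0047, 0.0772]
tool_rot: [-0.002, 0.748, 0.663, -0.001]
wrist_force: [-0.6, 0.8, -0.1]
grip_width: 0.0341
finger_force: 0.0
t: 4.5
ee_pos: [0.4941, -0.005, 0.0796]
tool_rot: [0.0, 0.749, 0.663, 0.0]
wrist_force: [0.7, -0.7, -0.4]
grip_width: 0.0076
finger_force: 58.5
```

```bash
python3 -m pendant '{"offset":[[0,-0.03,0],[0,-0.03,0],[0,-0.03,0],[0,-0.03,0],[0,-0.03,0],[0,-0.03,0],[0,-0.03,0],[0,-0.03,0],[0,-0.03,0],[0,-0.03,0],[0,0,0]],"delta_rot":[[0,0,0],[0,0,0],[0,0,0],[0,0,0],[0,0,0],[0,0,0],[0,0,0],[0,0,0],[0,0,0],[0,0,0],[0,0,0]]}'
python3 -m pendant '{"offset":[[0,-0.02,0],[0,-0.02,0],[0,-0.015,0],[0,0,0],[0,0,0]],"delta_rot":[[0,0,0],[0,0,0],[0,0,0],[0,0,0],[0,0,0]]}'
```

```text
t: 5.6
ee_pos: [0.433, 0.0025, 0.0795]
tool_rot: [-0.001, 0.749, 0.663, -0.001]
wrist_force: [-0.3, 2.1, 5.3]
grip_width: 0.0075
finger_force: 60.3
t: 6.1
ee_pos: [0.433, 0.0025, 0.0798]
tool_rot: [0.009, 0.749, 0.662, 0.009]
wrist_force: [27.5, -1.0, -27.6]
grip_width: 0.0073
finger_force: 58.3
```

```bash
python3 -m pendant '{"offset":[[0,0.02,0],[0,0.025,0],[0,0,0]],"delta_rot":[[0,0,0],[0,0,0],[0,0,0]]}'
python3 -m pendant '{"offset":[[0,0,0],[0,0,0],[0,0,0],[0,0,0]],"delta_rot":[[0,0,0],[0,0,0],[0,0,0],[0,0,0]]}' 0.4
python3 -m pendant '{"offset":[[0,0,-0.05],[0,0,-0.05],[0,0,-0.1],[0,0,-0.2],[0,0,-0.2],[0,0,-0.2],[0,0,0]],"delta_rot":[[0,0,0],[0,0,0],[0,0,0],[0,0,0],[0,0,0],[0,0,0],[0,0,0]]}'
python3 -c "
from h import *
to([.628,.05,.24],98)"
```

```text
t: 6.4
ee_pos: [0.433, 0.0025, 0.0795]
tool_rot: [0.0, 0.749, 0.663, 0.0]
wrist_force: [3.0, 1.5, 1.6]
grip_width: 0.0074
finger_force: 61.5
t: 6.8
ee_pos: [0.4312, 0.0025, 0.0788]
tool_rot: [-0.001, 0.748, 0.663, -0.001]
wrist_force: [0.1, 0.3, -0.7]
grip_width: 0.0339
finger_force: 0.0
t: 7.5
ee_pos: [0.4368, 0.0018, 0.2477]
tool_rot: [0.006, 0.748, 0.663, 0.005]
wrist_force: [0.5, -0.2, 1.1]
grip_width: 0.0345
finger_force: 0.0
pos [0.4368 0.0018 0.2477] yaw_y -6.92 q [-0.16 -0.23  2.03 -0.    1.33 -0.04] F [ 0.5 -0.2  1.1] w 0.0345 ff 0.0 t 7.5
offset [0.354 0.919 0.052]
delta_rot [ 0.0016  0.0023 -0.2914] deg [   0.58    0.83 -104.92]
```

```bash
python3 -m pendant '{"offset":[[0,0,0],[0,0,0],[0,0,0],[0,0,0],[0,0,0],[0,0,0],[0,0,0],[0,0,0],[0,0,0],[0,0,0],[0,0,0],[0,0,0],[0,0,0],[0,0,0],[0,0,0],[0,0,0]],"delta_rot":[[0,0,-0.0208],[0,0,-0.0208],[0,0,-0.0208],[0,0,-0.0208],[0,0,-0.0208],[0,0,-0.0208],[0,0,-0.0208],[0,0,-0.0208],[0,0,-0.0208],[0,0,-0.0208],[0,0,-0.0208],[0,0,-0.0208],[0,0,-0.0208],[0,0,-0.0208],[0,0,0],[0,0,0]]}' 0.6
python3 - <<'E'
from h import *
for n in("top","side"):
    d=eyes.get_image(n);cv2.imwrite(f"pics/{n}1.png",d["pixels"])
to([.628,.05,.24],98)
E
```

```text
t: 9.1
ee_pos: [0.432, 0.0025, 0.2394]
tool_rot: [-0.0, -0.068, 0.998, -0.0]
wrist_force: [-0.3, -0.4, 0.4]
grip_width: 0.0512
finger_force: 0.0
pos [0.4321 0.0025 0.2394] yaw_y 97.8 q [-0.16 -0.22  2.04 -0.    1.33 -1.86] F [-0.5  0.6 -0.2] w 0.051 ff 0.0 t 9.2
offset [-1.003  0.102 -0.003]
delta_rot [-0.      0.     -0.0006] deg [-0.   0.  -0.2]
```

View pics/side1.png

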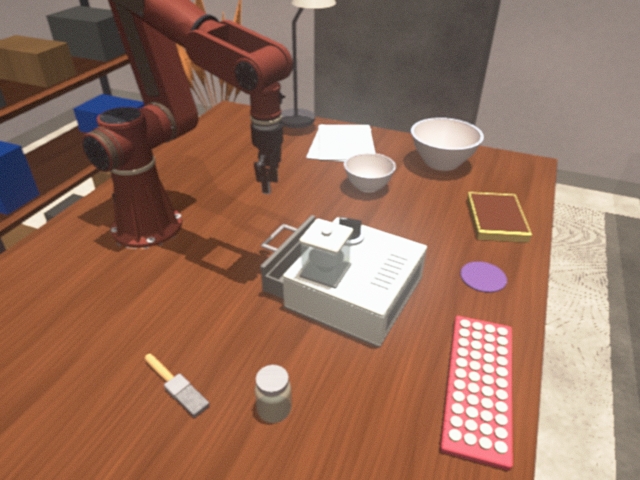

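The side view shows the tray pulled out, with its handle at (283,238), and the bystanders where they were. Next I move over the dial.

```bash
python3 -m pendant '{"offset":[[-0.1,0.01,0],[-0.1,0.01,0],[-0.1,0.01,0],[-0.1,0.01,0],[-0.1,0.01,0],[-0.1,0.01,0],[-0.1,0.01,0],[-0.1,0.01,0],[-0.1,0.01,0],[-0.1,0.01,0],[0,0,0],[0,0,0]],"delta_rot":[[0,0,0],[0,0,0],[0,0,0],[0,0,0],[0,0,0],[0,0,0],[0,0,0],[0,0,0],[0,0,0],[0,0,0],[0,0,0],[0,0,0]]}'
python3 -m pendant '{"offset":[[0,0,0.07],[0,0,0.07],[0,0,0.07],[0,0,0.07],[0,0,0]],"delta_rot":[[0,0,0],[0,0,0],[0,0,0],[0,0,0],[0,0,0]]}'
python3 - <<'E'
from h import *
d=eyes.get_image("side");c=d["pixels"][150:300,260:440];a=cv2.resize(c,None,fx=3,fy=3,interpolation=2)
cv2.imwrite("pics/pre2.png",a)
to([.628,.05,.14],98)
E
```

```text
t: 10.4
ee_pos: [0.6272, 0.0498, 0.2388]
tool_rot: [-0.001, -0.069, 0.998, -0.0]
wrist_force: [-0.3, -0.6, 0.1]
grip_width: 0.0514
finger_force: 0.0
t: 10.9
ee_pos: [0.6249, 0.0498, 0.1792]
tool_rot: [-0.003, -0.069, 0.998, 0.0]
wrist_force: [-0.4, 1.3, -0.1]
grip_width: 0.0517
finger_force: 0.0
pos [0.6259 0.0498 0.1808] yaw_y 97.9 q [-0.03  0.27  1.65 -0.    1.23 -1.74] F [-0.2  0.6  0.1] w 0.051 ff 0.0 t 10.95
offset [-0.011 -0.001  0.204]
delta_rot [ 0.0001 -0.0007 -0.0003] deg [ 0.04 -0.25 -0.1 ]
```

View pics/pre2.png

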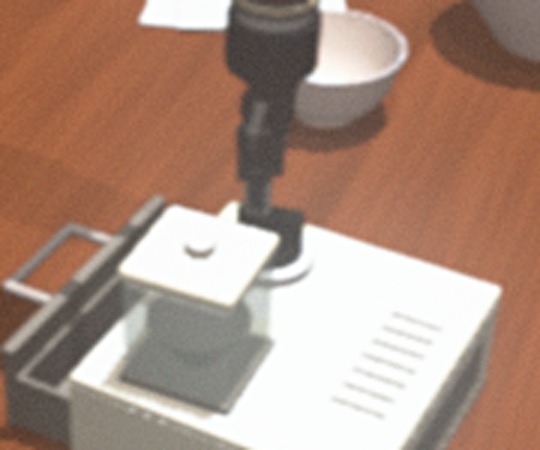

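The crop shows the near finger ending at about (258,210). The dial bar spans to (303,230) and the tray is out on the left. I'll check the dial estimate by projecting it into this view.

Run:
```python
from h import *
d=np.load("/tmp/side0.npz")
a=np.radians(8);e=np.array([np.cos(a),np.sin(a),0]);c=np.array([.628,.05,.166])
P=np.array([c+.029*e,c-.029*e,[.628+.02,.05,.13],[.6259,.0498,.1808]]+[[.628+.03*np.cos(t),.05+.03*np.sin(t),.13] for t in(0,-1.57)])
q=cv2.projectPoints(P,d["rvec"],d["tvec"],d["mtx"],None)[0][:,0];print(q.round(1).tolist(),((q-[260,150])*3).round(0).tolist())
im=d["pixels"].copy()
for p in q[:2]: cv2.circle(im,tuple(int(round(v*16)) for v in p),8,(0,0,255),-1,cv2.LINE_AA,4)
cv2.imwrite("pics/chk.png",cv2.resize(im[205:260,310:400],None,fx=7,fy=7,interpolation=2))
```

```text
[[360.1, 221.4], [337.8, 218.0], [355.6, 232.8], [348.3, 214.8], [359.3, 233.7], [344.4, 237.5]] [[300.0, 214.0], [233.0, 204.0], [287.0, 248.0], [265.0, 194.0], [298.0, 251.0], [253.0, 262.0]]
```

View pics/chk.png

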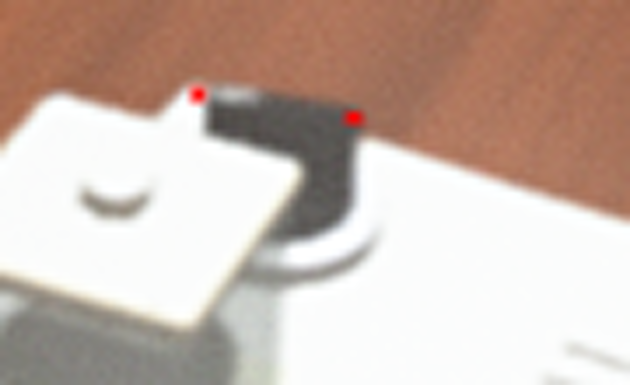

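The projected bar ends fall on the visible bar ends (207,95) and (357,118) to within about 1 px. The estimate holds, so I descend and grip.

```bash
python3 -m pendant '{"offset":[[-0.003,0,0.04],[-0.003,0,0.04],[-0.003,0,0.04],[0,0,0.04],[0,0,0.03],[0,0,0],[0,0,0]],"delta_rot":[[0,0,0],[0,0,0],[0,0,0],[0,0,0],[0,0,0],[0,0,0],[0,0,0]]}'
python3 -m pendant '{"offset":[[0,0,0],[0,0,0],[0,0,0],[0,0,0],[0,0,0],[0,0,0],[0,0,0]],"delta_rot":[[0,0,0],[0,0,0],[0,0,0],[0,0,0],[0,0,0],[0,0,0],[0,0,0]]}' 0
python3 -c "
from h import *
to([.629,.05,.14],98)"
```

```text
t: 11.65
ee_pos: [0.6293, 0.0501, 0.1451]
tool_rot: [-0.0, -0.069, 0.998, -0.0]
wrist_force: [-1.0, 0.1, -0.0]
grip_width: 0.0515
finger_force: 0.0
t: 12.35
ee_pos: [0.6296, 0.0513, 0.1462]
tool_rot: [0.0, -0.069, 0.998, 0.001]
wrist_force: [-0.2, 4.7, 3.7]
grip_width: 0.0123
finger_force: 61.0
pos [0.6296 0.0513 0.1462] yaw_y 97.89 q [-0.03  0.31  1.66  0.    1.16 -1.74] F [-0.2  4.7  3.7] w 0.0123 ff 61.0 t 12.35
offset [ 0.004 -0.006  0.031]
delta_rot [ 0.0003  0.0002 -0.0003] deg [ 0.12  0.06 -0.11]
```

Gripped, but only on the upper part of the bar. I'll reopen, lower 8 mm and grip again.

```bash
python3 -m pendant '{"offset":[[0,0,0],[0,0,0],[0,0.006,0.0],[0,0,0.02],[0,0,0.02],[0,0,0],[0,0,0]],"delta_rot":[[0,0,0],[0,0,0],[0,0,0],[0,0,0],[0,0,0],[0,0,0],[0,0,0]]}' 0.4
python3 -m pendant '{"offset":[[0,0,0],[0,0,0],[0,0,0],[0,0,0],[0,0,0],[0,0,0]],"delta_rot":[[0,0,0],[0,0,0],[0,0,0],[0,0,0],[0,0,0],[0,0,0]]}' 0
python3 -c "
from h import *
to([.629,.05,.14],98);print(monitor.get_obs()['moment'])"
```

```text
t: 13.05
ee_pos: [0.6289, 0.0512, 0.1368]
tool_rot: [-0.0, -0.069, 0.998, -0.0]
wrist_force: [1.0, -0.0, 0.3]
grip_width: 0.0344
finger_force: 0.0
t: 13.65
ee_pos: [0.6293, 0.0515, 0.1376]
tool_rot: [0.0, -0.069, 0.998, 0.0]
wrist_force: [-1.5, 1.9, 1.2]
grip_width: 0.0133
finger_force: 59.8
pos [0.6293 0.0515 0.1376] yaw_y 97.89 q [-0.03  0.32  1.67  0.    1.15 -1.74] F [-1.5  1.9  1.2] w 0.0133 ff 59.8 t 13.65
offset [ 0.002 -0.007 -0.012]
delta_rot [ 0.0001  0.0001 -0.0003] deg [ 0.02  0.02 -0.11]
[ 0.17249138  0.10916261 -0.22826028]
```

```bash
python3 -m pendant '{"offset":[[0,0,0],[0,0,0],[0,0,0],[0,0,0],[0,0,0],[0,0,0],[0,0,0],[0,0,0],[0,0,0],[0,0,0]],"delta_rot":[[0,0,0.01],[0,0,0.01],[0,0,0.01],[0,0,0.01],[0,0,0.01],[0,0,0.01],[0,0,0.01],[0,0,0.01],[0,0,0.01],[0,0,0]]}'
python3 -c "
from h import *
to([.629,.05,.14],98);print(monitor.get_obs()['moment'])"
```

```text
t: 14.65
ee_pos: [0.6293, 0.0524, 0.1376]
tool_rot: [0.0, 0.212, 0.977, 0.001]
wrist_force: [-0.9, 4.5, 2.2]
grip_width: 0.0132
finger_force: 59.8
pos [0.6293 0.0524 0.1376] yaw_y 65.58 q [-0.03  0.32  1.67  0.    1.15 -1.17] F [-0.9  4.5  2.2] w 0.0132 ff 59.8 t 14.65
offset [-0.003 -0.012 -0.012]
delta_rot [ 0.0003  0.0001 -0.0901] deg [ 1.000e-01  2.000e-02 -3.242e+01]
[0.68250014 0.08625696 0.15251414]
```

```bash
python3 -m pendant '{"offset":[[0,0,0],[0,0,0],[0,0,0],[0,0,0],[0,0,0],[0,0,0],[0,0,0],[0,0,0],[0,0,0],[0,0,0],[0,0,0]],"delta_rot":[[0,0,0.0104],[0,0,0.0104],[0,0,0.0104],[0,0,0.0104],[0,0,0.0104],[0,0,0.0104],[0,0,0.0104],[0,0,0.0104],[0,0,0.0104],[0,0,0.0104],[0,0,0]]}'
python3 - <<'E'
from h import *
to([.629,.05,.14],98);print(monitor.get_obs()['moment'])
a=eyes.get_image("side")["pixels"][180:260,290:400];b=eyes.get_image("top")["pixels"][160:240,260:370]
cv2.imwrite("pics/held.png",cv2.resize(np.hstack([a,b]),None,fx=3.6,fy=3.6,interpolation=2))
E
```

```text
t: 15.75
ee_pos: [0.6301, 0.0533, 0.1376]
tool_rot: [0.0, 0.514, 0.858, 0.002]
wrist_force: [2.6, 7.2, 0.4]
grip_width: 0.0127
finger_force: 59.6
pos [0.6301 0.0533 0.1376] yaw_y 28.15 q [-0.03  0.32  1.67  0.    1.15 -0.52] F [2.6 7.2 0.4] w 0.0127 ff 59.6 t 15.75
offset [-0.012 -0.013 -0.012]
delta_rot [ 7.00e-04  1.00e-04 -1.94e-01] deg [ 2.500e-01  5.000e-02 -6.985e+01]
[ 1.02733072 -0.24374359  0.25898884]
```

View pics/held.png

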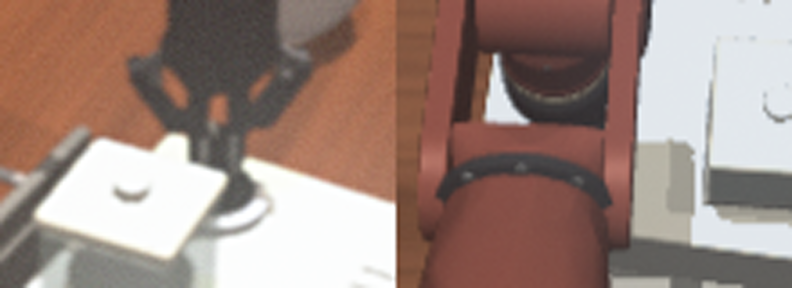

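The side crop shows the fingers gripping the dial at (225,160), turned about 70°. The top view is blocked by the arm. I'll add a small margin turn and hold.

```bash
python3 -m pendant '{"offset":[[0,0,0],[0,0,0],[0,0,0],[0,0,0]],"delta_rot":[[0,0,0.003],[0,0,0.003],[0,0,0],[0,0,0]]}'
python3 -c "
from h import *
to([.629,.05,.14],98);print(monitor.get_obs()['moment'])"
python3 -m pendant '{"offset":[[0,0,0],[0,0,0],[0,0,0],[0,0,0],[0,0,0],[0,0,0],[0,0,0],[0,0,0],[0,0,0],[0,0,0],[0,0,0],[0,0,0],[0,0,0],[0,0,0],[0,0,0],[0,0,0],[0,0,0],[0,0,0],[0,0,0],[0,0,0]],"delta_rot":[[0,0,0],[0,0,0],[0,0,0],[0,0,0],[0,0,0],[0,0,0],[0,0,0],[0,0,0],[0,0,0],[0,0,0],[0,0,0],[0,0,0],[0,0,0],[0,0,0],[0,0,0],[0,0,0],[0,0,0],[0,0,0],[0,0,0],[0,0,0]]}'
python3 - <<'E'
from h import *
to([.629,.05,.14],98);print(monitor.get_obs()['moment'])
a=eyes.get_image("side")["pixels"][200:250,320:380]
cv2.imwrite("pics/held2.png",cv2.resize(a,None,fx=10,fy=10,interpolation=2))
E
```

```text
t: 16.25
ee_pos: [0.6302, 0.0533, 0.1376]
tool_rot: [0.0, 0.529, 0.848, 0.002]
wrist_force: [1.6, 6.7, 1.4]
grip_width: 0.013
finger_force: 59.6
pos [0.6302 0.0533 0.1376] yaw_y 26.06 q [-0.03  0.32  1.67  0.    1.15 -0.48] F [1.6 6.7 1.4] w 0.013 ff 59.6 t 16.25
offset [-0.012 -0.012 -0.012]
delta_rot [ 7.000e-04  1.000e-04 -1.998e-01] deg [ 2.600e-01  5.000e-02 -7.194e+01]
[ 1.0778059  -0.21511942  0.329116  ]
t: 18.25
ee_pos: [0.6302, 0.0533, 0.1376]
tool_rot: [0.0, 0.529, 0.848, 0.002]
wrist_force: [2.1, 6.4, 0.6]
grip_width: 0.0128
finger_force: 59.6
pos [0.6302 0.0533 0.1376] yaw_y 26.06 q [-0.03  0.32  1.67  0.    1.15 -0.48] F [2.1 6.4 0.6] w 0.0128 ff 59.6 t 18.25
offset [-0.012 -0.013 -0.012]
delta_rot [ 7.000e-04  1.000e-04 -1.998e-01] deg [ 2.600e-01  5.000e-02 -7.194e+01]
[ 1.10669835 -0.20815904  0.3044726 ]
```

View pics/held2.png

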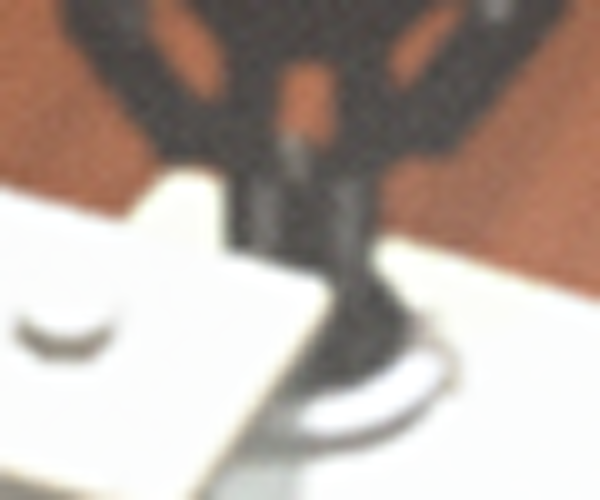

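The bar sits squarely between the fingers at about (300,210). The gripper has turned 71.8° (1.25 rad), and a steady torque of about 0.3 N m matches the third notch. It has held for over 2 s, so I hand in.

```bash
python3 -c "
from workcell import sign_off
print(sign_off())"
```

```text
the job is handed in; nothing more can be done
None
```

I pulled the tray out to its stop, then turned the dial about 1.25 rad (by gripper rotation) to the third notch and held it for over two seconds; I handed in at about 18 s with the fingers still gripping it, and the judge's result was not shown.

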